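# Tip the terracotta test tile out of its holder and lay it on the black mat

## Robot

A 6-joint arm with a two-finger parallel gripper is mounted at the origin on a cart in front of the work surface, level with it; the furniture and walls round the work are solid. World frame = base frame: x ahead of the robot, y to its left, z up, the work surface at z = 0. Lengths are in mm, angles in degrees, forces in N, time in s.
With the tool pointing down it reaches from about 350 to 975 mm from the base axis. Payload 4.9 kg.
Tool frame: the origin (TCP) lies at the very end of the fingers, on their centre line; the grasp point (between the pads) lies 19 mm behind it; z points along the fingers, y is the direction in which the jaws open and shut (so a half turn about z gives the same grasp; the last joint's range is limited). The gripper opens to 85 mm and grips with 20 to 120 N. Pads are 22 mm wide; open, the fingers measure 114 mm over their backs; the gripper's body (76 mm by 85 mm) begins 54 mm behind the grasp point. The pads swing forward as they close: fully open they stand 13 mm farther back than shut.
Start: joints at [-74.141, 3.019, 92.412, -0, 84.569, -6.818], TCP at [240.96, -576.663, 231.304] pointing down, gripper open.
Joint ranges: [-172.51, 172.51], [-57.92, 126.97], [3.15, 148.05], [-58.71, 238.71], [5.1, 150.11], [-179.66, 179.66]. Speed limits (degrees/s): [147.25, 147.25, 180, 180, 180, 180].

## Interface

Orientations are given as [roll, pitch, yaw] about the fixed x, y, z axes, in that order (R = Rz(yaw) Ry(pitch) Rx(roll)).
In Python, from plant import telemetry, snapshot, get_calibration, job_done, recognise, silhouettes, pinpoint gives the robot as it stands.
- The arm moves only by the tool apply_moves, never from a script. Its argument "targets" is a list of rows, each an object of numbers: "x", "y", "z": the shift along the world's x, y, z in mm; "wx", "wy", "wz": the turn, a rotation vector about the world's x, y, z in rad; "hand": the opening, from 0 (shut) to 1 (fully open). In form: [{"x": .., "y": .., "z": .., "wx": .., "wy": .., "wz": .., "hand": ..}, ...]. A call has 1 to 20 rows; each row shifts and turns the pose as measured when the row begins; what a row does not reach is not made up. A row lasts 1/10 s, in which the tool goes at most 50 mm and 8.59 degrees, less where a joint would pass 70% of its speed; a pose out of reach is approached as far as the arm can. A call is refused whole if a number of a shift passes 50 or a number of a turn 0.15, either way. A call with a gripper value outside its range is refused whole. The fingers move at their own pace and stop on an object; "squeeze" is the grip in N (left out, the last holds). Time passes only in rows, so rows that do not move let the fingers close. It gives the time, the measured TCP pose, the force and the opening at its end, in the units of the state.
- telemetry.state(): the state, without advancing time (a new reading comes with each control period).
- snapshot(name): name is "scene" or "side" or "wrist"; returns the picture (400x640x3 uint8, red, green, blue); there is no depth.
- get_calibration(name): a dict with "camera_matrix" (3x3 intrinsics, pixels), "world_from_camera" (4x4, takes a point from camera to world coordinates). Camera axes: x right, y down, z forward; pixel columns grow to the right and rows downward; lengths in mm; the calibration is good to about 2 mm. A picture is of the moment at which its call begins: read the wrist's pose just before it. get_calibration takes no time and is no camera call; for the wrist camera it gives the pose at the moment of the call.
- job_done(): hands the job in, once; it reports no verdict.
Trained networks look in the newest picture that a camera, given by its name, has taken for a name from the list of things; names that differ only in an ending like _2 or _b are one class to them, and where a whole thing is asked for, a point or a joint stands for the part that bears it (a point fixed in the world has none). Each returns a list of dicts, best first, with "score" (0 to 1); they miss things now and then, are a little off and sometimes report something else, mostly with a low value. They report only what shows in the picture. A call takes as long as a camera call. They do not tell look-alikes from the thing itself.
- recognise(camera, label): "bbox" ([left, top, right, bottom] in pixels, round what is visible of it).
- silhouettes(camera, label): "pixels" (400x640 bool, what is visible of it) and "bbox" ([left, top, right, bottom] in pixels, round what is visible of it).
- pinpoint(camera, label): "point" ([column, row] in pixels: a listed point, or the origin of a listed thing).
The state is a dict: "t": time; "joint_positions": joint angles; "qd": joint speeds; "joint_efforts": joint torques, N m; "position": TCP position; "ee_rot": TCP orientation; "ft_force": force on the tool from outside, world axes, zero at the start; "wrist_torque": the same for the moment, N m; "finger_gap": finger opening in mm.
Only numpy, scipy, OpenCV 4.12 (cv2) and the standard library are available. Lean on these libraries where they do the work, as an engineer would, in place of code of your own. Each camera call takes 0.05 s, during which the arm holds its last target.

## Task

Take the terracotta-red test tile out of the tipping holder for examination: press down on its end nearest the robot, so that it tips up on its rocker, and let go; it stays tipped. Then take it by its raised end and lay it flat in the middle of the round black rubber mat, leaving the grey tile lying flat in its bay.

Things in the scene. Friction and masses are not known exactly. Their poses are not given: they have to be found in the camera images.
- red_tile_mid (a point): Centre (half-way up) of the terracotta-red fired-clay tile to move: 80 x 30 x 6 mm, 40 g; x along its length, z out of its top face. Starts flat in a bay, top flush with the wood. Press straight down 34 mm on the robot's side of its centre, 1 to 3 N: the tile turns until the rocker stops at 0.5 rad (29 degrees; the top sinks 9 mm at 24 mm and 14 mm at 34 mm from the centre) and stays so: stiff hinge. A toe lip keeps it from sliding.
- grey_tile_mid (a point): Centre of the light grey tile, same size and make, lying the same way in the other bay (left or right varies). It must stay there. When a tile is fully tipped, its underside 20 mm beyond its centre (away from the robot) stands about 7 mm above the wood, free to be gripped across the 30 mm width.
- holder: Tipping holder, fixed: blue-painted wood on a metal plate, 132 x 148 mm, top 33 mm above desk. Origin on the desk midway between the bays, under the rocker axles, which run along y, 22 mm above desk, 8 mm in -x of the tiles' centres. x points from the press pockets (near the robot, 58 mm wide, open) to the back wall. Bays at y = +33 and -33 mm, tiles along x. Side gap beyond the pockets: 2 mm.
- mat_top (a point): Centre of the top face of the round black rubber mat, 150 mm across and 6 mm thick, fixed to the desk.
There are look-alikes about, which are no part of the job. Of the things shaped like the part that bears mat_top, the black one is meant.

How it is judged (in metres and radians):
On the way:
1. the red tile stands tipped up in its bay by more than 0.3 rad, not touched by the fingers (angle between red_tile_mid's own z axis and vertical above 0.3 rad and distance of red_tile_mid from where it was at the start of the episode below 0.02 m and contact force between the fingers and red_tile below 0.05 N), for 0.2 s.
At the end, for the whole second after the job is handed in: The red tile lies flat (within 0.12 rad), face up, on the black mat with its centre within 30 mm of the mat's centre; the grey tile lies flat (within 0.15 rad) within 12 mm of where it was (horizontal distance between red_tile_mid and mat_top below 0.03 m and angle between red_tile_mid's own z axis and vertical below 0.12 rad and z of red_tile_mid in the frame of mat_top below 0.007 m and distance of grey_tile_mid from where it was at the start of the episode below 0.012 m and angle between grey_tile_mid's own z axis and vertical below 0.15 rad); the robot touches nothing.
It fails at once if the grey tile is tipped up by more than 0.3 rad (angle between grey_tile_mid's own z axis and vertical above 0.3 rad).
It also fails if it takes over 45 s, if anything falls off the work surface, if the arm or the gripper's body presses on something with over 40 N, if the wrist force passes 120 N, or if a joint passes its speed limit or range.

## Working session

There is one attempt and no reset: what is moved stays moved. The work goes in short steps, Python scripts to look and compute and a tool call to move; the robot and the scene stay as the last step left them, time stands still between calls to the robot, and variables do not carry over. Pictures are saved under pics/ and viewed, and the job is handed in when it is done.

Besides the shell and the picture viewer there is one more tool, called after "Call:" by a JSON object that holds its "api" and its "payload". apply_moves: Moves the arm, as the interface text tells. Its arguments: {"type":"object","properties":{"targets":{"type":"array"},"squeeze":{"type":"number"}},"required":["targets"]}

```bash
mkdir -p pics; ls
cat > h.py <<'E'
import numpy as np, cv2
from plant import telemetry, snapshot, get_calibration, job_done, recognise, silhouettes, pinpoint
def save(n,im): cv2.imwrite(f'pics/{n}.png',im[:,:,::-1])
def ray(cam,px,z,cal=None):
    c=cal or get_calibration(cam);K=np.array(c['camera_matrix']);T=np.array(c['world_from_camera'])
    d=T[:3,:3]@np.linalg.solve(K,[px[0],px[1],1]);o=T[:3,3]
    return o+d*(z-o[2])/d[2]
def proj(cam,p,cal=None):
    c=cal or get_calibration(cam);K=np.array(c['camera_matrix']);T=np.linalg.inv(np.array(c['world_from_camera']))
    q=K@(T[:3,:3]@np.array(p)+T[:3,3]);return q[:2]/q[2]
E
python3 - <<'E'
from h import *
for c in('scene','side'):
    save(c+'0',snapshot(c))
    for l,z in(('red_tile_mid',30),('grey_tile_mid',30),('holder',0),('mat_top',6)):
        for d in pinpoint(c,l)[:3]: print(c,l,round(d['score'],2),np.round(d['point'],1),np.round(ray(c,d['point'],z),1))
print(telemetry.state())
E
```

```text
pics
scene red_tile_mid 0.78 [216.2 230.8] [542.1 227.5  30. ]
scene red_tile_mid 0.18 [231.4 232.2] [516.  193.7  30. ]
scene grey_tile_mid 0.64 [216.8 229.1] [546.6 223.8  30. ]
scene grey_tile_mid 0.54 [240.7 224.3] [527.  160.4  30. ]
scene holder 0.73 [231.2 232.1] [538.  189.2   0. ]
scene mat_top 0.73 [391.9 230.5] [ 300.4 -201.7    6. ]
scene mat_top 0.59 [306.1 228.8] [433.2   4.    6. ]
scene mat_top 0.47 [376.3 143.9] [ 609.7 -371.     6. ]
side red_tile_mid 0.65 [243.8 257.6] [538.7 217.9  30. ]
side grey_tile_mid 0.48 [257.8 243.3] [537.7 157.4  30. ]
side holder 0.75 [250.4 257.5] [543.6 188.1  -0. ]
side mat_top 0.94 [328.5 145.9] [ 622.4 -384.5    6. ]
side mat_top 0.82 [328.2 187.5] [ 505.4 -173.4    6. ]
side mat_top 0.8 [314.1 228.3] [448.4  10.9   6. ]
{'t': 0.5, 'joint_positions': array([-7.41417515e+01,  3.02088252e+00,  9.24146442e+01, -6.01341155e-04,
        8.45685902e+01, -6.81705818e+00]), 'qd': array([ 0.02976323, -0.05186635,  0.0138474 ,  0.14504723,  0.02004954,
        0.07204257]), 'joint_efforts': array([-1.95931570e-04, -3.93219352e+01, -3.70026004e+01, -1.35036307e-04,
        1.35363054e-03, -1.15196716e-06]), 'position': array([ 240.94185584, -576.6510334 ,  231.26465097]), 'ee_rot': array([-1.79995841e+02,  1.05729353e-04,  2.26753636e+01]), 'ft_force': array([0.36727553, 0.58462582, 0.19950685]), 'wrist_torque': array([-0.01656015,  0.01128742, -0.06694051]), 'finger_gap': 85.16109344708579}
```

View pics/scene0.png

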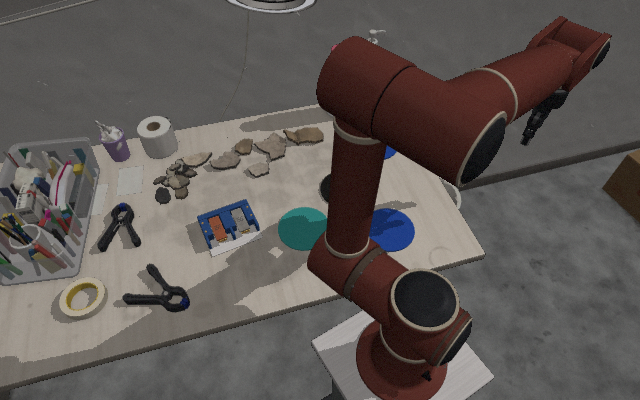

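View pics/side0.png

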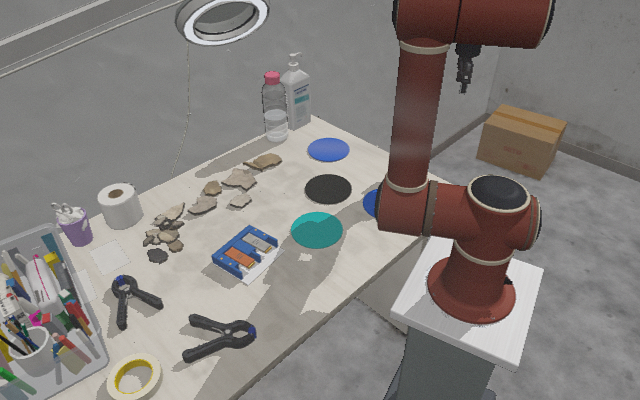

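Scene: red tile is at (220,228) in the left bay and grey at (240,220) in the right. In the side view the black mat is at (328,188). I'll fly over the mat for a wrist view.

Call:
{"api": "apply_moves", "payload": {"targets": [{"x": 20,"y": 40,"z": 10,"hand": 1},{"x": 20,"y": 40,"z": 10},{"x": 20,"y": 40,"z": 10},{"x": 20,"y": 40,"z": 10},{"x": 20,"y": 40,"z": 10},{"x": 20,"y": 40,"z": 10},{"x": 20,"y": 40,"z": 10},{"x": 20,"y": 40,"z": 10},{"x": 20,"y": 40,"z": 0},{"x": 20,"y": 40,"z": 0},{},{}]}}

```text
schema error: expected keys x, y, z, wx, wy, wz, hand
```

Run:
```python
from h import *
cal=get_calibration('wrist');save('w1',snapshot('wrist'))
print(np.round(cal['world_from_camera'],2))
for d in pinpoint('wrist','mat_top')[:3]: print(round(d['score'],2),np.round(d['point'],1),np.round(ray('wrist',d['point'],6,cal),1))
s=telemetry.state();print(s['position'],s['ee_rot'],s['joint_positions'])
```

```text
[[ 3.8000e-01 -8.7000e-01 -3.0000e-01  3.1704e+02]
 [-9.2000e-01 -3.6000e-01 -1.2000e-01 -5.4590e+02]
 [ 0.0000e+00  3.2000e-01 -9.5000e-01  3.7397e+02]
 [ 0.0000e+00  0.0000e+00  0.0000e+00  1.0000e+00]]
[ 240.97337544 -576.66785319  231.30097083] [-1.79998964e+02 -6.21109510e-04  2.26769015e+01] [-7.41398684e+01  3.02131214e+00  9.24107190e+01  4.95919749e-04
  8.45690717e+01 -6.81681693e+00]
```

Call:
{"api": "apply_moves", "payload": {"targets": [{"x": 20,"y": 40,"z": 10,"wx": 0,"wy": 0,"wz": 0,"hand": 1},{"x": 20,"y": 40,"z": 10,"wx": 0,"wy": 0,"wz": 0,"hand": 1},{"x": 20,"y": 40,"z": 10,"wx": 0,"wy": 0,"wz": 0,"hand": 1},{"x": 20,"y": 40,"z": 10,"wx": 0,"wy": 0,"wz": 0,"hand": 1},{"x": 20,"y": 40,"z": 10,"wx": 0,"wy": 0,"wz": 0,"hand": 1},{"x": 20,"y": 40,"z": 10,"wx": 0,"wy": 0,"wz": 0,"hand": 1},{"x": 20,"y": 40,"z": 10,"wx": 0,"wy": 0,"wz": 0,"hand": 1},{"x": 20,"y": 40,"z": 10,"wx": 0,"wy": 0,"wz": 0,"hand": 1},{"x": 20,"y": 40,"z": 0,"wx": 0,"wy": 0,"wz": 0,"hand": 1},{"x": 20,"y": 40,"z": 0,"wx": 0,"wy": 0,"wz": 0,"hand": 1},{"x": 0,"y": 0,"z": 0,"wx": 0,"wy": 0,"wz": 0,"hand": 1}]}}

```text
t: 1.7
position: [444.4, -160.9, 315.3]
ee_rot: [179.8, -0.4, 22.4]
ft_force: [-0.2, -0.7, -0.2]
finger_gap: 85.3
```

Run:
```python
from h import *
cal=get_calibration('wrist');save('w1',snapshot('wrist'))
for d in pinpoint('wrist','mat_top')[:3]: print(round(d['score'],2),np.round(d['point'],1),np.round(ray('wrist',d['point'],6,cal),1))
s=telemetry.state();print(s['t'],s['position'],s['ee_rot'],s['joint_positions'])
```

```text
0.93 [338.3 125.4] [ 501.9 -173.9    6. ]
0.71 [304.9 244.4] [ 307.8 -199.4    6. ]
0.6 [207.4 116.8] [441.8   3.7   6. ]
1.8 [ 443.16628457 -164.23767016  314.89710969] [179.77813789  -0.27977062  22.1614762 ] [-2.94160534e+01 -2.07261035e+01  1.05747816e+02  8.15730220e-02
  9.46306005e+01  3.84298443e+01]
```

View pics/w1.png

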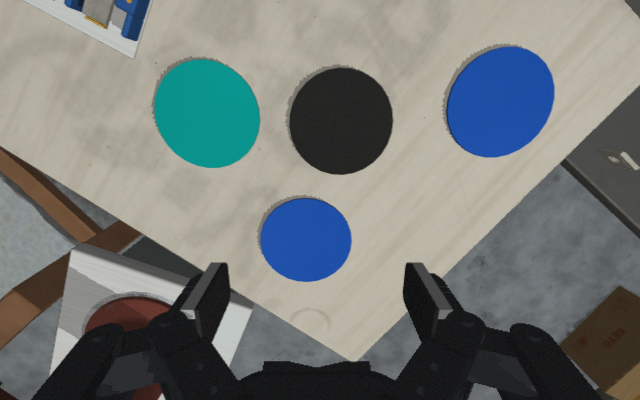

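Black mat is at (341,120), giving about (503,-174) in the world, in agreement with the side camera. Next: the holder.

Call:
{"api": "apply_moves", "payload": {"targets": [{"x": 3,"y": 42,"z": -5,"wx": 0,"wy": 0,"wz": 0,"hand": 1},{"x": 3,"y": 42,"z": -5,"wx": 0,"wy": 0,"wz": 0,"hand": 1},{"x": 3,"y": 42,"z": -5,"wx": 0,"wy": 0,"wz": 0,"hand": 1},{"x": 3,"y": 42,"z": -5,"wx": 0,"wy": 0,"wz": 0,"hand": 1},{"x": 3,"y": 42,"z": -5,"wx": 0,"wy": 0,"wz": 0,"hand": 1},{"x": 3,"y": 42,"z": -5,"wx": 0,"wy": 0,"wz": 0,"hand": 1},{"x": 3,"y": 42,"z": -5,"wx": 0,"wy": 0,"wz": 0,"hand": 1},{"x": 3,"y": 42,"z": -5,"wx": 0,"wy": 0,"wz": 0,"hand": 1},{"x": 0,"y": 0,"z": 0,"wx": 0,"wy": 0,"wz": 0,"hand": 1},{"x": 0,"y": 0,"z": 0,"wx": 0,"wy": 0,"wz": 0,"hand": 1}]}}

```text
t: 2.8
position: [467.3, 166.4, 272.0]
ee_rot: [179.4, -0.1, 20.4]
ft_force: [-1.0, -0.1, 0.6]
finger_gap: 85.3
```

Run:
```python
from h import *
cal=get_calibration('wrist');save('w2',snapshot('wrist'))
np.save('cal2.npy',cal,allow_pickle=True)
for l,z in(('red_tile_mid',30),('grey_tile_mid',30),('holder',0)):
    for d in pinpoint('wrist',l)[:3]: print(l,round(d['score'],2),np.round(d['point'],1),np.round(ray('wrist',d['point'],z,cal),1))
s=telemetry.state();print(s['t'],s['position'],s['ee_rot'],s['joint_positions'])
```

```text
red_tile_mid 0.6 [296.3  87.9] [549.4 218.1  30. ]
grey_tile_mid 0.9 [341.4 111.2] [543.4 158.4  30. ]
holder 0.69 [318.9 104.8] [540.6 185.8   0. ]
3.0 [467.38088754 165.69159209 272.48541843] [ 1.79439673e+02 -1.66817219e-01  2.02725073e+01] [ 11.21468338 -16.42338783 106.36058615  -0.52707987  89.80985784
  80.94357748]
```

View pics/w2.png

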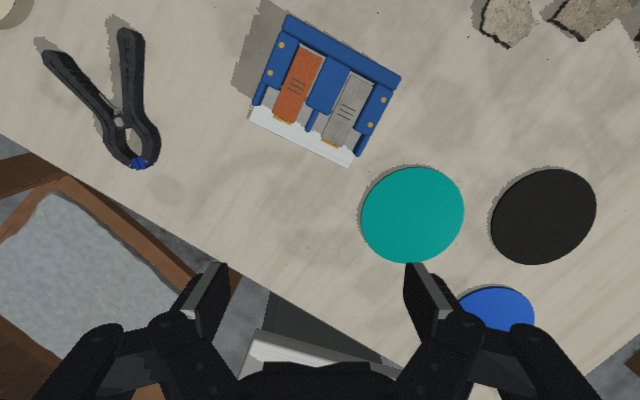

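Run:
```python
from h import *
cal=np.load('cal2.npy',allow_pickle=True).item()
im=cv2.imread('pics/w2.png');c=im[0:180,230:420];cv2.imwrite('pics/w2c.png',cv2.resize(c,None,fx=3.3,fy=3.3,interpolation=cv2.INTER_CUBIC))
hsv=cv2.cvtColor(im,cv2.COLOR_BGR2HSV)
def rect(m,z,n):
    k,lab,st,ce=cv2.connectedComponentsWithStats(m.astype(np.uint8));i=1+np.argmax(st[1:,4])
    ys,xs=np.where(lab==i)
    P=np.array([ray('wrist',(x,y),z,cal)[:2] for x,y in zip(xs,ys)],np.float32)
    r=cv2.minAreaRect(P);print(n,st[i],r,'mean',P.mean(0)); 
    u=np.linalg.svd(P-P.mean(0),full_matrices=False)[2][0];print(np.degrees(np.arctan2(u[1],u[0])))
sub=np.zeros(im.shape[:2],bool);sub[0:180,230:420]=1
rect(sub&((hsv[...,0]<14)&(hsv[...,1]>130)),33,'red')
rect(sub&((hsv[...,0]>100)&(hsv[...,0]<125)&(hsv[...,1]>120)),33,'blue')
```

```text
red [ 272   47   50   76 1708] ((551.0513916015625, 219.20225524902344), (29.66040802001953, 78.9198226928711), 84.79251861572266) mean [552.5238  219.00252]
174.54182
blue [ 252   15  149  142 6286] ((558.8073120117188, 185.29273986816406), (145.53890991210938, 104.2229995727539), 84.24639892578125) mean [574.8672  186.39218]
-95.76886
```

View pics/w2c.png

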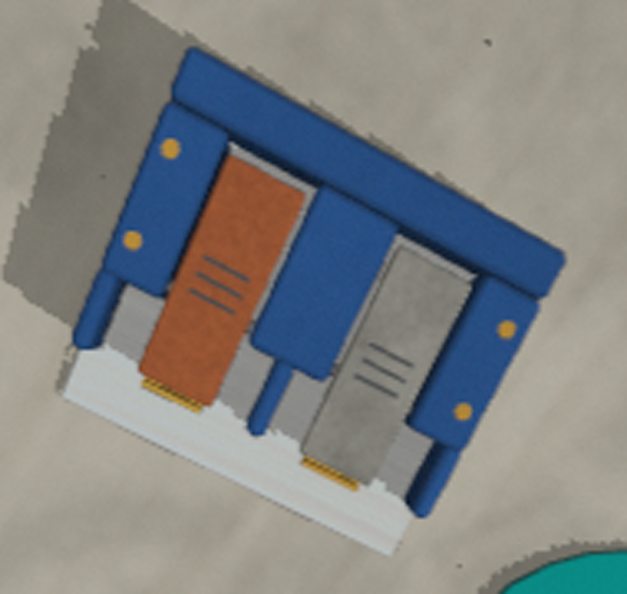

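Red tile centre is about (551,219), yaw about -5.4°, consistent with the holder estimate. Shutting the fingers, aligning yaw and moving above the press point (516,222).

Call:
{"api": "apply_moves", "payload": {"targets": [{"x": 10,"y": 11,"z": -34,"wx": 0.01,"wy": 0,"wz": -0.09,"hand": 0},{"x": 10,"y": 11,"z": -34,"wx": 0,"wy": 0,"wz": -0.09,"hand": 0},{"x": 10,"y": 11,"z": -34,"wx": 0,"wy": 0,"wz": -0.09,"hand": 0},{"x": 10,"y": 11,"z": -34,"wx": 0,"wy": 0,"wz": -0.09,"hand": 0},{"x": 9,"y": 11,"z": -34,"wx": 0,"wy": 0,"wz": -0.09,"hand": 0},{"x": 0,"y": 0,"z": 0,"wx": 0,"wy": 0,"wz": 0,"hand": 0},{"x": 0,"y": 0,"z": 0,"wx": 0,"wy": 0,"wz": 0,"hand": 0}]}}

```text
t: 3.7
position: [522.6, 212.9, 103.3]
ee_rot: [179.8, -1.1, -7.3]
ft_force: [0.1, -0.1, -0.2]
finger_gap: -0.2
```

```bash
cat > look.py <<'E'
from h import *
import sys
n=sys.argv[1]
cal=get_calibration('wrist');im=snapshot('wrist');save(n,im)
s=telemetry.state();print(round(s['t'],2),np.round(s['position'],1),np.round(s['ee_rot'],2),np.round(s['ft_force'],2),round(s['finger_gap'],1))
hsv=cv2.cvtColor(im,cv2.COLOR_RGB2HSV)
m=((hsv[...,0]<14)&(hsv[...,1]>130)&(hsv[...,2]>70)).astype(np.uint8)
k,lab,st,ce=cv2.connectedComponentsWithStats(m)
if k>1:
    i=1+np.argmax(st[1:,4]);ys,xs=np.where(lab==i)
    P=np.array([ray('wrist',(x,y),float(sys.argv[2]),cal)[:2] for x,y in zip(xs,ys)],np.float32)
    print('red',st[i],cv2.minAreaRect(P))
E
python3 look.py w3 33
```

```text
3.75 [522.3 212.8 103.2] [179.76  -1.08  -7.37] [ 0.08 -0.71 -0.49] 0.1
red [ 277  125   45  108 4150] ((551.1676025390625, 219.0809326171875), (29.2894229888916, 79.32246398925781), 84.27440643310547)
```

View pics/w3.png

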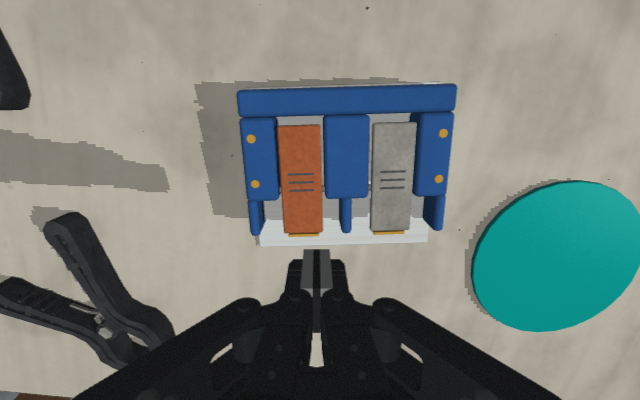

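Red tile at (301,180), grey at (393,178), fingers shut at (316,290). Correcting and coming down to just above the tile's near end.

Call:
{"api": "apply_moves", "payload": {"targets": [{"x": -7,"y": 10,"z": -10,"wx": 0.004,"wy": 0.019,"wz": 0.03,"hand": 0},{"x": 0,"y": 0,"z": -25,"wx": 0,"wy": 0,"wz": 0,"hand": 0},{"x": 0,"y": 0,"z": -20,"wx": 0,"wy": 0,"wz": 0,"hand": 0},{"x": 0,"y": 0,"z": 0,"wx": 0,"wy": 0,"wz": 0,"hand": 0},{"x": 0,"y": 0,"z": 0,"wx": 0,"wy": 0,"wz": 0,"hand": 0}]}}

```text
t: 4.25
position: [519.4, 224.4, 56.7]
ee_rot: [-179.7, -0.7, -5.3]
ft_force: [0.5, -0.2, 0.7]
finger_gap: -0.3
```

```bash
python3 look.py w4 33
```

```text
4.3 [519.3 224.5  56.7] [-179.71   -0.68   -5.26] [ 0.55  0.1  -0.02] -0.1
red [ 292  122   56  134 6445] ((550.988525390625, 218.86572265625), (29.646120071411133, 78.7664566040039), 84.52973937988281)
```

View pics/w4.png

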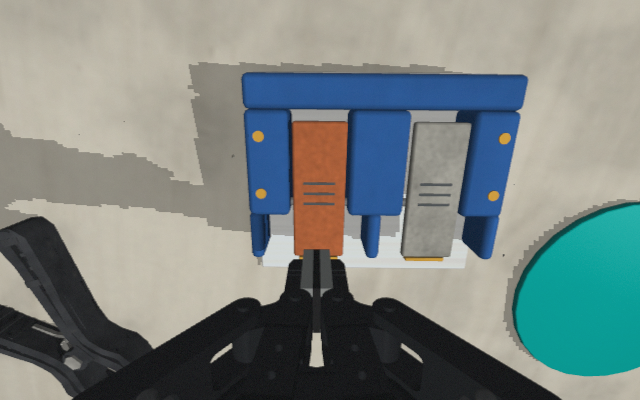

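Call:
{"api": "apply_moves", "payload": {"targets": [{"x": -4,"y": -2,"z": -10,"wx": -0.005,"wy": 0.01,"wz": -0.003,"hand": 0},{"x": 0,"y": 0,"z": -8,"wx": 0,"wy": 0,"wz": 0,"hand": 0},{"x": 0,"y": 0,"z": 0,"wx": 0,"wy": 0,"wz": 0,"hand": 0},{"x": 0,"y": 0,"z": 0,"wx": 0,"wy": 0,"wz": 0,"hand": 0}]}}

```text
t: 4.7
position: [516.9, 223.0, 40.9]
ee_rot: [-180.0, -0.4, -5.4]
ft_force: [0.5, -0.8, -0.3]
finger_gap: 0.4
```

Call:
{"api": "apply_moves", "payload": {"targets": [{"x": -1,"y": -0.5,"z": -5,"wx": 0,"wy": 0.005,"wz": 0,"hand": 0},{"x": 0,"y": 0,"z": -4,"wx": 0,"wy": 0,"wz": 0,"hand": 0},{"x": 0,"y": 0,"z": -4,"wx": 0,"wy": 0,"wz": 0,"hand": 0},{"x": 0,"y": 0,"z": -3,"wx": 0,"wy": 0,"wz": 0,"hand": 0},{"x": 0,"y": 0,"z": 0,"wx": 0,"wy": 0,"wz": 0,"hand": 0}]}}

```text
t: 5.2
position: [515.0, 222.7, 23.6]
ee_rot: [-180.0, 0.1, -5.4]
ft_force: [-1.0, -0.4, 1.0]
finger_gap: -0.1
```

Call:
{"api": "apply_moves", "payload": {"targets": [{"x": 0,"y": 0,"z": -2,"wx": 0,"wy": 0,"wz": 0,"hand": 0},{"x": 0,"y": 0,"z": -1,"wx": 0,"wy": 0,"wz": 0,"hand": 0},{"x": 0,"y": 0,"z": 0,"wx": 0,"wy": 0,"wz": 0,"hand": 0}]}}

```text
t: 5.5
position: [515.1, 222.8, 23.5]
ee_rot: [180.0, 0.2, -5.4]
ft_force: [-1.5, 0.0, -0.3]
finger_gap: -0.2
```

```bash
python3 look.py w5 33
```

```text
5.55 [515.4 222.9  23.5] [ 1.7997e+02  1.3000e-01 -5.3700e+00] [-1.99  0.54  2.84] -0.0
red [ 274  140   81  123 7469] ((552.0819702148438, 217.4254608154297), (34.77465057373047, 59.492061614990234), 88.38353729248047)
```

View pics/w5.png

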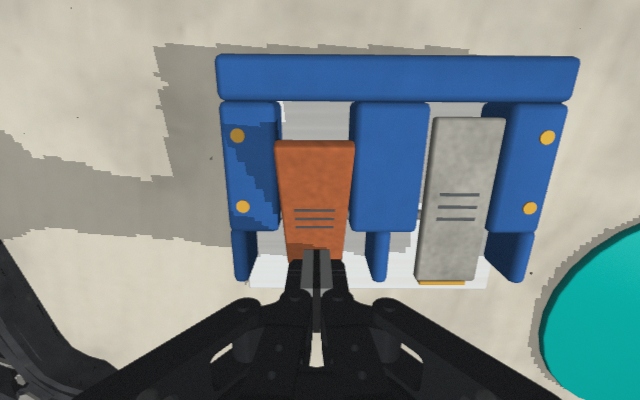

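Tile is tipped: its end is at (315,145) and foreshortened. Releasing upwards.

Call:
{"api": "apply_moves", "payload": {"targets": [{"x": 0,"y": 0,"z": 12,"wx": 0,"wy": 0,"wz": 0,"hand": 0},{"x": 0,"y": 0,"z": 22,"wx": 0,"wy": 0,"wz": 0,"hand": 0},{"x": 0,"y": 0,"z": 22,"wx": 0,"wy": 0,"wz": 0,"hand": 0},{"x": 0,"y": 0,"z": 12,"wx": 0,"wy": 0,"wz": 0,"hand": 0.58},{"x": 0,"y": 0,"z": 0,"wx": 0,"wy": 0,"wz": 0,"hand": 0.58},{"x": 0,"y": 0,"z": 0,"wx": 0,"wy": 0,"wz": 0,"hand": 0.58}]}}

```text
t: 6.15
position: [516.9, 222.5, 95.7]
ee_rot: [-180.0, -0.2, -5.4]
ft_force: [-0.6, 0.1, -0.7]
finger_gap: 43.3
```

```bash
python3 look.py w6 42
```

```text
6.2 [517.  222.6  95.6] [-1.7998e+02 -1.7000e-01 -5.3800e+00] [0.14 0.39 0.25] 49.1
red [ 290  128   50   91 3769] ((551.8320922851562, 219.5711669921875), (31.21962547302246, 60.52803421020508), 83.39308166503906)
```

View pics/w6.png

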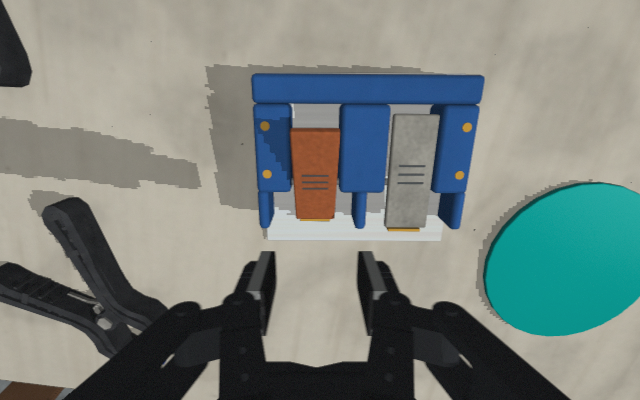

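Run:
```python
from h import *
a=np.radians(-5.5);u=np.array([np.cos(a),np.sin(a),0]);v=np.array([-np.sin(a),np.cos(a),0])
C=np.array([551.1,219,0])
for t in(.5,.47,.43):
  for s,w in((40,15),(40,-15),(-40,15),(-40,-15)):
    c,n=np.cos(t),np.sin(t);ru,rz=8*c-8*n,8*n+8*c
    p=C+(ru-8+s*c-3*n)*u+w*v+np.array([0,0,22+rz+s*n+3*c]);print(t,s,w,np.round(proj('wrist',p),1),np.round(p,1))
```

```text
0.5 40 15 [289.4 134. ] [581.3 231.2  54.7]
0.5 40 -15 [340.2 134.1] [578.4 201.3  54.7]
0.5 -40 15 [295.9 220.2] [511.4 237.9  16.3]
0.5 -40 -15 [334.2 220.3] [508.5 208.   16.3]
0.47 40 15 [289.5 132.1] [582.2 231.1  53.5]
0.47 40 -15 [340.1 132.2] [579.3 201.2  53.5]
0.47 -40 15 [295.8 220.9] [511.2 237.9  17.3]
0.47 -40 -15 [334.3 221. ] [508.3 208.   17.3]
0.43 40 15 [289.7 129.8] [583.4 231.   52. ]
0.43 40 -15 [339.9 129.8] [580.6 201.1  52. ]
0.43 -40 15 [295.7 221.7] [511.1 237.9  18.7]
0.43 -40 -15 [334.4 221.8] [508.2 208.1  18.7]
```

Call:
{"api": "apply_moves", "payload": {"targets": [{"x": 9,"y": -1,"z": 0,"wx": -0.012,"wy": -0.124,"wz": 0,"hand": 0.58},{"x": 9,"y": -1,"z": 0,"wx": -0.012,"wy": -0.124,"wz": 0,"hand": 0.58},{"x": 9,"y": -1,"z": -8,"wx": -0.012,"wy": -0.124,"wz": 0,"hand": 0.58},{"x": 9,"y": -1,"z": -8,"wx": -0.012,"wy": -0.124,"wz": 0,"hand": 0.58},{"x": 0,"y": 0,"z": 0,"wx": 0,"wy": 0,"wz": 0,"hand": 0.58},{"x": 0,"y": 0,"z": 0,"wx": 0,"wy": 0,"wz": 0,"hand": 0.58}]}}

```text
t: 6.8
position: [551.5, 217.3, 73.0]
ee_rot: [179.8, -29.2, -5.2]
ft_force: [-0.1, -0.3, 0.7]
finger_gap: 49.6
```

```bash
python3 look.py w7 42
python3 - <<'E'
from h import *
from scipy.spatial.transform import Rotation as R
s=telemetry.state();M=R.from_euler('xyz',s['ee_rot'],degrees=True)
print(M.as_matrix().round(3))
a=np.radians(-5.5);G=R.from_rotvec(-0.5*np.array([-np.sin(a),np.cos(a),0]))*R.from_euler('xyz',[180,0,-5.5],degrees=True)
print((G*M.inv()).as_rotvec().round(4), np.round(np.array([574.4,216.8,39.7])-s['position'],1))
E
```

```text
6.85 [551.3 217.   72.6] [179.79 -29.12  -5.25] [ 0.04 -0.73  0.54] 49.2
red [ 288  213   48  110 4781] ((549.976318359375, 219.1154022216797), (30.495206832885742, 67.10971069335938), 84.66580963134766)
[[ 0.87  -0.093  0.484]
 [-0.08  -0.996 -0.048]
 [ 0.487  0.003 -0.874]]
[ 0.004   0.008  -0.0026] [ 23.1  -0.2 -32.9]
```

View pics/w7.png

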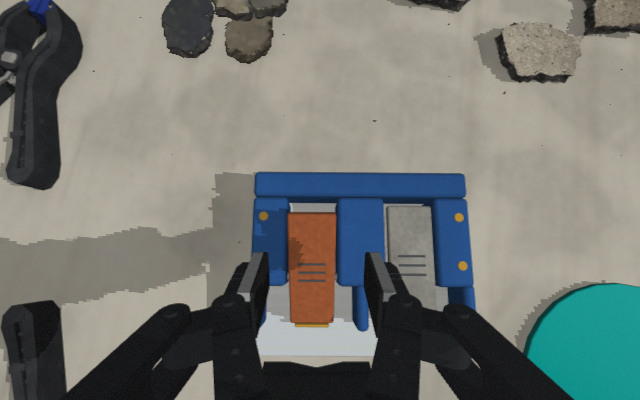

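Call:
{"api": "apply_moves", "payload": {"targets": [{"x": 7,"y": 0.3,"z": -10,"wx": 0.004,"wy": 0.008,"wz": -0.002,"hand": 0.58},{"x": 7,"y": 0,"z": -10,"wx": 0,"wy": 0,"wz": 0,"hand": 0.58},{"x": 4,"y": 0,"z": -5,"wx": 0,"wy": 0,"wz": 0,"hand": 0.58},{"x": 0,"y": 0,"z": 0,"wx": 0,"wy": 0,"wz": 0,"hand": 0.58}]}}

```text
t: 7.25
position: [574.1, 217.6, 50.8]
ee_rot: [-179.9, -28.6, -5.7]
ft_force: [0.0, -0.2, 0.4]
finger_gap: 49.5
```

```bash
python3 look.py w8 42; python3 -c "
from h import *
save('s8',snapshot('side')[200:300,180:320].repeat(5,0).repeat(5,1))"
```

```text
7.3 [574.2 217.8  51.3] [-179.84  -28.67   -5.68] [ 0.55  0.28 -0.8 ] 49.4
red [ 288  247   56  120 5903] ((552.0311279296875, 219.42811584472656), (30.967620849609375, 62.1019287109375), 83.48467254638672)
```

View pics/w8.png

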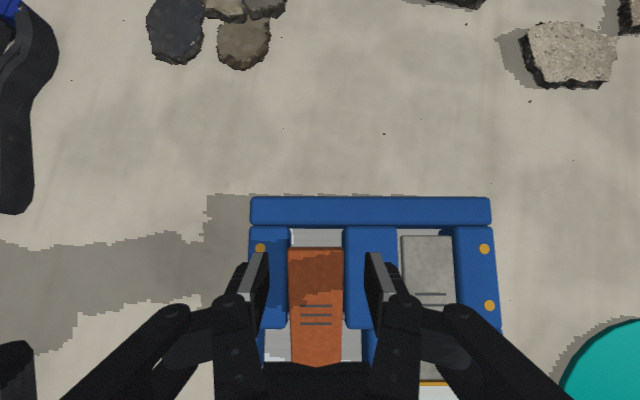

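View pics/s8.png

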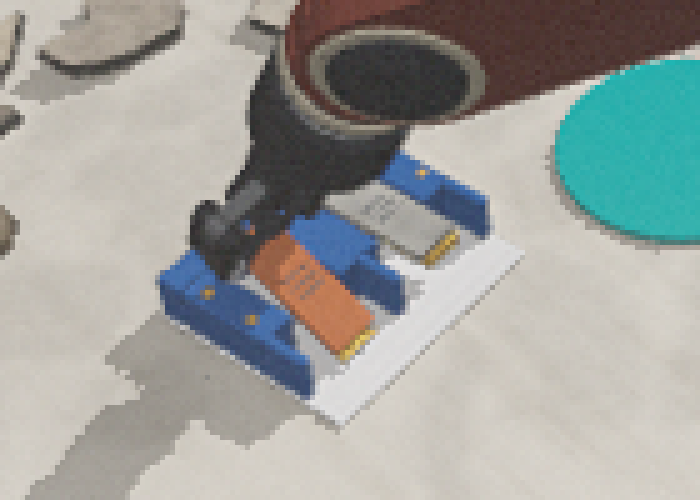

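Fingers straddle the raised end (inner faces at (262,275) and (372,275)). Lowering the last 11 mm.

Call:
{"api": "apply_moves", "payload": {"targets": [{"x": 0,"y": -0.5,"z": -5,"wx": 0,"wy": 0,"wz": 0,"hand": 0.58},{"x": 0,"y": 0,"z": -4,"wx": 0,"wy": 0,"wz": 0,"hand": 0.58},{"x": 0,"y": 0,"z": 0,"wx": 0,"wy": 0,"wz": 0,"hand": 0.58}]}}

```text
t: 7.65
position: [574.4, 217.5, 43.2]
ee_rot: [-179.8, -28.8, -5.7]
ft_force: [-0.0, -0.2, -0.1]
finger_gap: 49.6
```

Call:
{"api": "apply_moves", "payload": {"targets": [{"x": 0,"y": -0.5,"z": -3,"wx": 0,"wy": 0,"wz": 0,"hand": 0.58},{"x": 0,"y": 0,"z": 0,"wx": 0,"wy": 0,"wz": 0,"hand": 0.58},{"x": 0,"y": 0,"z": 0,"wx": 0,"wy": 0,"wz": 0,"hand": 0.3},{"x": 0,"y": 0,"z": 0,"wx": 0,"wy": 0,"wz": 0,"hand": 0.2},{"x": 0,"y": 0,"z": 0,"wx": 0,"wy": 0,"wz": 0,"hand": 0.2},{"x": 0,"y": 0,"z": 0,"wx": 0,"wy": 0,"wz": 0,"hand": 0.2}], "squeeze": 40}}

```text
t: 8.25
position: [573.8, 217.1, 39.9]
ee_rot: [-179.8, -28.7, -5.7]
ft_force: [-0.5, -0.2, 0.2]
finger_gap: 28.4
```

```bash
python3 look.py w9 42
```

```text
8.3 [573.9 217.1  40. ] [-179.8   -28.73   -5.67] [ 0.24 -0.92 -0.1 ] 28.6
red [ 287  247   61  120 6268] ((553.345703125, 217.39456176757812), (31.64785385131836, 58.36300277709961), 84.38458251953125)
```

View pics/w9.png

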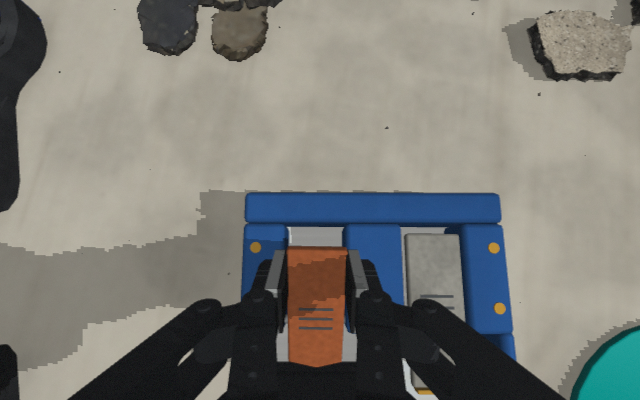

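Gripped (gap 28.6, pads against both sides). Lifting straight up.

Call:
{"api": "apply_moves", "payload": {"targets": [{"x": 0,"y": 0,"z": 0,"wx": 0,"wy": 0,"wz": 0,"hand": 0.2},{"x": 0,"y": 0,"z": 5,"wx": 0,"wy": 0,"wz": 0,"hand": 0.2},{"x": 1,"y": 0,"z": 8,"wx": 0,"wy": 0,"wz": 0,"hand": 0.2},{"x": 1,"y": 0,"z": 12,"wx": 0,"wy": 0,"wz": 0,"hand": 0.2},{"x": 0,"y": 0,"z": 15,"wx": 0,"wy": 0,"wz": 0,"hand": 0.2},{"x": 0,"y": 0,"z": 20,"wx": 0,"wy": 0,"wz": 0,"hand": 0.2},{"x": 0,"y": 0,"z": 20,"wx": 0,"wy": 0,"wz": 0,"hand": 0.2},{"x": 0,"y": 0,"z": 0,"wx": 0,"wy": 0,"wz": 0,"hand": 0.2}], "squeeze": 60}}

```text
t: 9.1
position: [576.8, 217.4, 128.0]
ee_rot: [-179.7, -28.9, -5.7]
ft_force: [0.8, 0.8, -0.4]
finger_gap: 27.9
```

```bash
python3 look.py w10 100
```

```text
9.15 [576.  217.1 126.1] [-179.75  -28.78   -5.67] [ 0.32  0.31 -1.  ] 27.7
red [ 287  246   61  121 6178] ((552.2403564453125, 218.9353790283203), (37.49197769165039, 69.43215942382812), 83.059814453125)
```

View pics/w10.png

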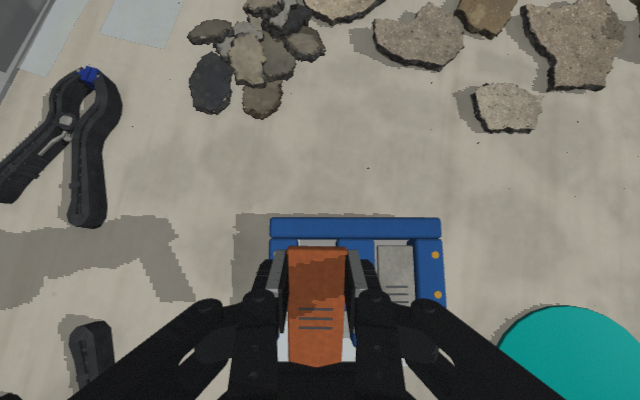

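Tile is held (same place in the hand, grey still flat in its bay). Levelling and carrying to the mat.

Call:
{"api": "apply_moves", "payload": {"targets": [{"x": -2,"y": -10,"z": 0,"wx": 0.012,"wy": 0.1,"wz": 0,"hand": 0.2},{"x": -4,"y": -25,"z": 0,"wx": 0.012,"wy": 0.1,"wz": 0,"hand": 0.2},{"x": -5,"y": -40,"z": 0,"wx": 0.012,"wy": 0.1,"wz": 0,"hand": 0.2},{"x": -5,"y": -40,"z": 0,"wx": 0.01,"wy": 0.1,"wz": 0,"hand": 0.2},{"x": -5,"y": -40,"z": 0,"wx": 0.002,"wy": 0.08,"wz": 0,"hand": 0.2},{"x": -5,"y": -40,"z": 0,"wx": 0,"wy": 0,"wz": 0,"hand": 0.2},{"x": -5,"y": -40,"z": 0,"wx": 0,"wy": 0,"wz": 0,"hand": 0.2},{"x": -5,"y": -40,"z": 0,"wx": 0,"wy": 0,"wz": 0,"hand": 0.2},{"x": -5,"y": -40,"z": 0,"wx": 0,"wy": 0,"wz": 0,"hand": 0.2},{"x": -3,"y": -30,"z": 0,"wx": 0,"wy": 0,"wz": 0,"hand": 0.2},{"x": 0,"y": -15,"z": 0,"wx": 0,"wy": 0,"wz": 0,"hand": 0.2},{"x": 0,"y": 0,"z": 0,"wx": 0,"wy": 0,"wz": 0,"hand": 0.2},{"x": 0,"y": 0,"z": 0,"wx": 0,"wy": 0,"wz": 0,"hand": 0.2}]}}

```text
t: 10.45
position: [521.0, -154.1, 113.3]
ee_rot: [-179.3, 0.9, -5.6]
ft_force: [0.4, 1.1, -0.5]
finger_gap: 28.0
```

```bash
python3 look.py w11 130
python3 - <<'E'
from h import *
cal=get_calibration('wrist')
for l in silhouettes('wrist','mat_top')[:3]:
    m=l['pixels'];ys,xs=np.where(m);P=np.array([ray('wrist',(x,y),6,cal)[:2] for x,y in zip(xs,ys)],np.float32)
    print(l['bbox'],cv2.minEnclosingCircle(P))
E
```

```text
10.5 [ 521.  -153.9  113.3] [-179.31    0.95   -5.54] [-0.58  0.23 -0.68] 27.8
red [ 286  246   62  121 6205] ((504.2623291015625, -153.4996795654297), (28.125926971435547, 72.05596923828125), 83.48636627197266)
[343.4, 326.8, 436.6, 399.5] ((329.13153076171875, -216.08401489257812), 72.12971496582031)
[258.9, 126.5, 429.0, 276.0] ((505.78936767578125, -176.10711669921875), 74.81818389892578)
[495.7, 0.0, 638.9, 151.6] ((602.4945678710938, -359.6163330078125), 72.4315185546875)
```

View pics/w11.png

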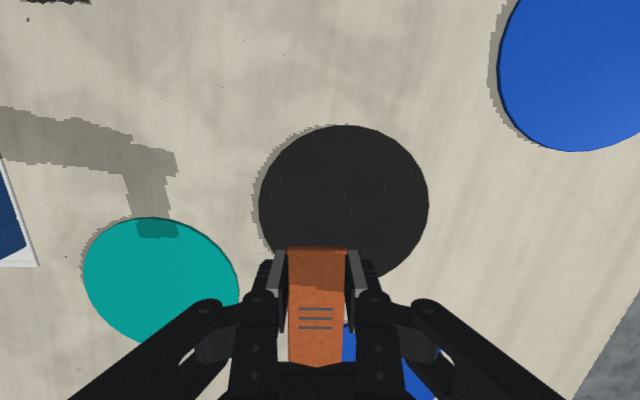

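Call:
{"api": "apply_moves", "payload": {"targets": [{"x": 6,"y": -12,"z": -15,"wx": -0.012,"wy": -0.018,"wz": 0,"hand": 0.2},{"x": 4,"y": -10,"z": -25,"wx": 0,"wy": 0,"wz": 0,"hand": 0.2},{"x": 0,"y": 0,"z": -25,"wx": 0,"wy": 0,"wz": 0,"hand": 0.2},{"x": 0,"y": 0,"z": -12,"wx": 0,"wy": 0,"wz": 0,"hand": 0.2},{"x": 0,"y": 0,"z": 0,"wx": 0,"wy": 0,"wz": 0,"hand": 0.2},{"x": 0,"y": 0,"z": 0,"wx": 0,"wy": 0,"wz": 0,"hand": 0.2}]}}

```text
t: 11.15
position: [534.7, -168.9, 36.4]
ee_rot: [-179.9, -0.5, -4.9]
ft_force: [-0.1, -0.0, -0.2]
finger_gap: 28.1
```

```bash
python3 look.py w12 35
```

```text
11.2 [ 534.7 -169.    36.6] [-179.92   -0.47   -4.87] [-0.06  0.47  0.07] 27.8
red [ 286  246   62  121 6307] ((504.12353515625, -167.08956909179688), (32.333492279052734, 80.49048614501953), 84.06494140625)
```

View pics/w12.png

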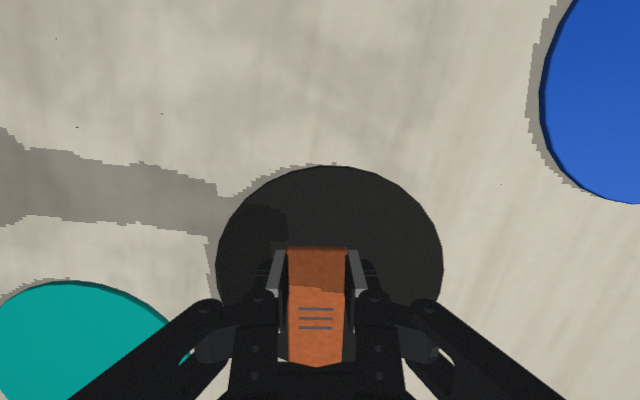

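Call:
{"api": "apply_moves", "payload": {"targets": [{"x": -2,"y": -7,"z": -8,"wx": 0,"wy": 0.006,"wz": 0,"hand": 0.2},{"x": 0,"y": -1,"z": -8,"wx": 0,"wy": 0,"wz": 0,"hand": 0.2},{"x": 0,"y": 0,"z": -6,"wx": 0,"wy": 0,"wz": 0,"hand": 0.2},{"x": 0,"y": 0,"z": 0,"wx": 0,"wy": 0,"wz": 0,"hand": 0.2}]}}

```text
t: 11.6
position: [534.7, -178.5, 16.2]
ee_rot: [179.9, -0.4, -4.8]
ft_force: [0.0, 0.7, -1.0]
finger_gap: 28.0
```

Call:
{"api": "apply_moves", "payload": {"targets": [{"x": -2,"y": 0,"z": -3,"wx": 0,"wy": 0.004,"wz": 0,"hand": 0.2},{"x": 0,"y": 0,"z": -3,"wx": 0,"wy": 0,"wz": 0,"hand": 0.2},{"x": 0,"y": 0,"z": -2,"wx": 0,"wy": 0,"wz": 0,"hand": 0.2},{"x": 0,"y": 0,"z": 0,"wx": 0,"wy": 0,"wz": 0,"hand": 0.2}]}}

```text
t: 12.0
position: [532.5, -178.6, 7.6]
ee_rot: [179.9, -0.2, -4.9]
ft_force: [0.5, -0.0, -0.4]
finger_gap: 28.1
```

Call:
{"api": "apply_moves", "payload": {"targets": [{"x": 0,"y": 0,"z": -1.5,"wx": 0,"wy": 0,"wz": 0,"hand": 0.2},{"x": 0,"y": 0,"z": -1.5,"wx": 0,"wy": 0,"wz": 0,"hand": 0.2}]}}

```text
t: 12.2
position: [532.8, -178.7, 5.8]
ee_rot: [179.9, -0.1, -4.9]
ft_force: [-6.7, 2.1, 15.9]
finger_gap: 27.7
```

Tips touch the mat; easing off and releasing.

Call:
{"api": "apply_moves", "payload": {"targets": [{"x": 0,"y": 0,"z": 0.7,"wx": 0,"wy": 0,"wz": 0,"hand": 0.2},{"x": 0,"y": 0,"z": 0,"wx": 0,"wy": 0,"wz": 0,"hand": 0.5},{"x": 0,"y": 0,"z": 0,"wx": 0,"wy": 0,"wz": 0,"hand": 0.55},{"x": 0,"y": 0,"z": 0,"wx": 0,"wy": 0,"wz": 0,"hand": 0.55},{"x": 0,"y": 0,"z": 0,"wx": 0,"wy": 0,"wz": 0,"hand": 0.55},{"x": 0,"y": 0,"z": 10,"wx": 0,"wy": 0,"wz": 0,"hand": 0.55},{"x": 0,"y": 0,"z": 30,"wx": 0,"wy": 0,"wz": 0,"hand": 0.55},{"x": -10,"y": 0,"z": 45,"wx": 0,"wy": 0,"wz": 0,"hand": 0.55},{"x": -20,"y": 0,"z": 45,"wx": 0,"wy": 0,"wz": 0,"hand": 0.55},{"x": -20,"y": 0,"z": 45,"wx": 0,"wy": 0,"wz": 0,"hand": 0.55},{"x": 0,"y": 0,"z": 0,"wx": 0,"wy": 0,"wz": 0,"hand": 0.55},{"x": 0,"y": 0,"z": 0,"wx": 0,"wy": 0,"wz": 0,"hand": 0.55}]}}

```text
t: 13.4
position: [479.7, -177.8, 190.9]
ee_rot: [179.8, -0.2, -4.8]
ft_force: [-0.7, 0.2, -1.0]
finger_gap: 47.3
```

```bash
python3 look.py w13 12
python3 - <<'E'
from h import *
cal=get_calibration('wrist')
for l in silhouettes('wrist','mat_top')[:3]:
    m=l['pixels'];ys,xs=np.where(m);P=np.array([ray('wrist',(x,y),6,cal)[:2] for x,y in zip(xs,ys)],np.float32)
    print(l['bbox'],cv2.minEnclosingCircle(P))
save('s13',snapshot('side')[130:290,190:400].repeat(3,0).repeat(3,1))
E
```

```text
13.45 [ 480.4 -178.1  191.5] [179.8   -0.29  -4.82] [ 0.37 -0.93  0.68] 47.2
red [ 297  116   31   76 2084] ((507.22967529296875, -176.92845153808594), (30.356155395507812, 79.67259216308594), 82.92399597167969)
[285.0, 253.0, 376.4, 350.9] ((314.8812255859375, -198.70472717285156), 76.29974365234375)
[241.9, 83.0, 379.9, 223.4] ((505.8866271972656, -176.29721069335938), 76.15692901611328)
[426.1, 0.0, 588.1, 106.0] ((615.2979736328125, -374.0543518066406), 75.52495574951172)
```

View pics/w13.png

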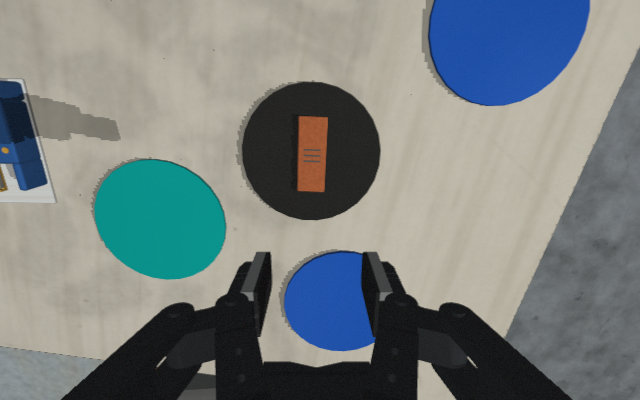

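View pics/s13.png

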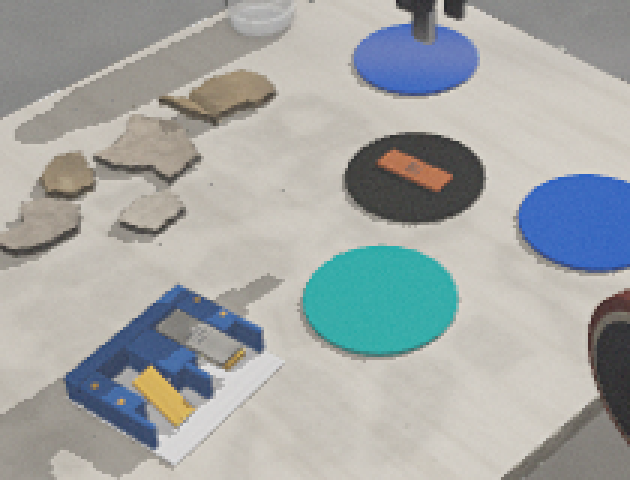

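The red tile lies flat and face up in the middle of the black mat (312,153), about 2 mm off centre. The grey tile is flat in its bay, and the arm is clear.

```bash
python3 -c "
from h import *
print(job_done())"
```

```text
the job is handed in; nothing more can be done
None
```

I tipped the red tile by pressing its near end with shut fingers and let go; it stayed tipped by about 0.5 rad with nothing touching it. I then gripped its raised end with the tool tilted to match, lifted it and levelled it. I laid it on the black mat and handed the job in at about 13.6 s.

**Red tile:** the last wrist and side pictures show it lying flat, face up, about 2 mm from the mat's centre.

**Grey tile:** the side picture shows it flat in its bay; I judged this by eye and did not measure it.

**Arm:** it is clear of everything, with the tool about 190 mm above the desk.

**Force:** there was one brief contact while setting down: the fingertips pressed the mat with about 16 N before I eased off.

**Disagreement:** the first scene and side camera estimates put the red tile about 9–12 mm nearer the robot than the wrist camera did. I used the wrist camera's position, and both the press and the grip worked.

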